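Fit the thick copper tip on the soldering iron

ROBOT

A 6-joint arm with a two-finger parallel gripper is mounted at the origin on the work surface. World frame = base frame: x ahead of the robot, y to its left, z up, the work surface at z = 0. Lengths are in m, angles in rad, forces in N, time in s.
With the tool pointing down it reaches from about 0.375 to 0.9 m from the base axis. Payload 3.1 kg.
Tool frame: the origin (TCP) lies between the finger pads; the fingertips stand 22 mm ahead of it and the grasp point (between the pads) lies 3 mm ahead of it; z points along the fingers, y is the line along which they close (so a half turn about z gives the same grasp; the last joint's range is limited). The gripper opens to 87 mm and grips with 3 to 60 N. Pads are 19 mm wide; open, the fingers measure 117 mm over their backs; the gripper's body (75 mm by 190 mm) begins 51 mm behind the grasp point.
Start: joints at [1.085, 0.527, 1.433, -0, 1.181, -0.178], TCP at [0.189, 0.596, 0.245] pointing down, gripper open.
Joint ranges: [-3.08, 3.08], [-0.75, 2.2], [0.22, 2.44], [-1.43, 4.57], [0, 2.65], [-2.85, 2.85]. Speed limits (rad/s): [2.79, 2.79, 3.14, 3.14, 3.14, 3.14].

INTERFACE

Orientations are given as a unit quaternion [x, y, z, w].
In Python, from rig import robot gives the robot as it stands.
- The arm moves only by the tool move_arm, never from a script. Its argument "series" is text: rows parted by semicolons, each of 6 numbers parted by spaces: the shift along the tool's x, y, z in mm, then the turn, a rotation vector about the tool's x, y, z in degrees. In form: dx dy dz ax ay az; .... A call has 1 to 8 rows; each row is the pose to reach, as a shift and turn from the pose commanded when the call began, along the tool's axes at that moment; what a row does not reach only later rows make up. A row lasts 1/12 s, in which the tool goes at most 41.7 mm and 7.16 degrees, less where a joint would pass 70% of its speed; a pose out of reach is approached as far as the arm can. A call with a gripper value outside its range is refused whole. "jaw" is the opening, from 0 (shut) to 1 (fully open), set as the call begins (left out, the last holds). The fingers move at their own pace and stop on an object; "newtons" is the grip in N (left out, the last holds). Time passes only in rows, so rows that repeat a pose let the fingers close. It gives the time, the measured TCP pose, the force, the opening and the grip force at its end, in the units of the state.
- robot.get_obs(): the state, without advancing time (a new reading comes with each control period).
- robot.camera(name): name is "side" or "top"; returns a dict with "img" (384x512x3 uint8, red, green, blue), "mtx" (3x3 intrinsics, pixels), "world_to_cam" (4x4, takes a point from world to camera coordinates). Camera axes: x right, y down, z forward; pixel columns grow to the right and rows downward; lengths in m; the calibration is good to about 2 mm. A picture is of the moment at which its call begins. There is no depth.
- robot.hand_in(): hands the job in; it is judged then, once.
Trained networks look in a picture, given as the dict that the camera call returned (one of the last four; its "shot" number tells which), for a name from the list of things; names that differ only in an ending like _2 or _b are one class to them, and where a whole thing is asked for, a point or a joint stands for the part that bears it (a point fixed in the world has none). Each returns a list of dicts, best first, with "p" (0 to 1); they miss things now and then, are a little off and sometimes report something else, mostly with a low value. They report only what shows in the picture. A call takes as long as a camera call.
- robot.search_frame(picture, thing): "xyz" ([x, y, z] in m, in world coordinates, good to about 4 mm: the middle of the surface that is visible of it).
- robot.tip_of(picture, thing): "xyz" ([x, y, z] in m, in world coordinates, good to about 4 mm: a listed point, or the origin of a listed thing).
The state is a dict: "time": time; "q": joint angles; "joint_velocities": joint speeds; "joint_torque": joint torques, N m; "position": TCP position; "tool_rot": TCP orientation; "ft_force": force on the tool from outside, world axes, zero at the start; "moment": the same for the moment, N m; "grip_width": finger opening in m; "grip_force": force on a finger pad.
Only numpy, scipy, OpenCV 4.12 (cv2) and the standard library are available. Lean on these libraries where they do the work, as an engineer would, in place of code of your own. Each camera call takes 0.05 s, during which the arm holds its last target. There are 200 camera calls.

TASK

Take the thicker of the two copper tips from the steel dish and push its open end over the steel spigot of the iron in the cradle, driving the stiff brass ring back until you feel it come up against its hidden stop; there press it home against the ring with at least 10 N but never more than 25 N, then let go and leave it there. Leave the slim tip and the other things on the desk where they are.

Things in the scene. Friction and masses are not known exactly. Their poses are not given: they have to be found in the camera images.
- tip: Thick copper tip (wanted), 80 mm long, 0.14 kg. From its open end: a square sleeve 20 x 20 mm, 54 mm long, with a square bore 13 x 13 mm, 46 mm deep; then a 26 mm cone. Origin: middle of its length on its underside as it lies, 10 mm below its axis (mouth at x = -40 mm, square part ends at x = +14 mm). x along it to the pointed nose, z up as it lies.
- tip_mouth (a point): Centre of the open end of the thick tip's bore, on its axis; axes as tip (x towards the nose).
- slim_tip: The slim copper tip (not wanted), 52 mm long, 12 x 12 mm, bore 6 mm, also lying in the dish. Origin: middle of its length, on its underside; x towards its nose.
- dish: Shallow steel dish, 160 x 220 mm, floor 3 mm thick, rim 13 mm high, fixed. Origin: centre of its underside.
- iron: Soldering iron fast in a brown cradle, nose up at 35 degrees above level. Origin: on its axis at the shoulder (front of the 30 mm steel nut), 115 mm above the desk. x along the axis out of the nose, y level. A round steel spigot, 11 mm thick, end bevelled 1.5 mm, stands 50 mm out of the shoulder. Barrel and handle, up to 33 mm thick, slope 136 mm down behind.
- spigot_end (a point): Centre of the spigot's free end, 50 mm along x from the iron's origin; axes as iron.
- ring: Brass ring, 26 mm across, 6 mm thick, that slides stiffly (about 6 N) on the spigot and stays where left. Origin: centre of its back face, on the axis; x out of the nose. It can go back 2 to 16 mm from where it starts until it meets a hard stop inside the iron, 1 to 15 mm from the shoulder; the stop cannot be seen and is set differently each time, so it must be felt.
- cup: Brass tip-cleaning cup, 68 mm across, 48 mm high. Origin: centre of its underside.
- zif: Green zero-insertion-force chip socket 75 x 34 mm on a 110 x 75 mm board, 16 mm high in all. Origin: centre of its underside.
- parts_box: Open smoked acrylic parts box, 170 x 120 mm, 45 mm high. Origin: centre of its underside.

How it is judged:
On the way, in this order (a step that is already met when the one before it is completed fails the run):
1. the thick tip is lifted out of the dish, its open end at least 70 mm above the desk (height (world z) of tip_mouth above 0.07 m), for 0.1 s.
2. the thick tip is on the spigot with the ring driven back on its stop, and is pressed against the ring there with at least 10 N for 0.2 s (x of tip_mouth in the frame of ring between 0.003 and 0.0085 m and y of tip_mouth in the frame of iron between -0.003 and 0.003 m and z of tip_mouth in the frame of iron between -0.003 and 0.003 m and angle between the x axis of tip and the x axis of iron, either way round below 0.12 rad and contact force between tip and ring above 10 N), for 0.2 s.
At the end, for the whole second after the job is handed in: The thick tip sits on the spigot, in line with it (within 3 mm and 7 degrees), its open end against the ring (within 2.5 mm of the ring's front face); it is at rest and nothing of the robot touches it (x of tip_mouth in the frame of ring between 0.003 and 0.0085 m and y of tip_mouth in the frame of iron between -0.003 and 0.003 m and z of tip_mouth in the frame of iron between -0.003 and 0.003 m and angle between the x axis of tip and the x axis of iron, either way round below 0.12 rad and contact force between tip and the fingers below 0.1 N and linear speed of tip below 0.01 m/s).
It fails at once if the thick tip is pressed against the ring with more than 25 N (contact force between tip and ring above 25 N).
It fails at once if the thick tip is jammed against the iron, sideways or otherwise, with more than 40 N in all (contact force between tip and iron above 40 N).
It fails at once if the slim tip is moved by more than 30 mm (distance of slim_tip from where it was at the start of the episode above 0.03 m).
It fails at once if the brass cup, the green socket or the parts box is moved by more than 30 mm (distance of any of cup, zif, parts_box from where it was at the start of the episode above 0.03 m).
It also fails if it takes over 56 s, if anything falls off the work surface, if the arm or the gripper's body presses on something with over 40 N, if the wrist force passes 120 N, or if a joint passes its speed limit or range.

## Working session

There is one attempt and no reset: what is moved stays moved. The work goes in short steps, Python scripts to look and compute and a tool call to move; the robot and the scene stay as the last step left them, time stands still between calls to the robot, and variables do not carry over. Pictures are saved under pics/ and viewed, at most 10 in all, crops included, and the job is handed in when it is done.

Besides the shell and the picture viewer there is one more tool, called after "Request:" by a JSON object that holds its "method" and its "body". move_arm: Moves the arm, as the interface text tells. Its arguments: {"type":"object","properties":{"series":{"type":"string"},"jaw":{"type":"number"},"newtons":{"type":"number"}},"required":["series"]}

```bash
mkdir -p pics; cat > h.py <<'E'
import numpy as np, cv2
from rig import robot
from scipy.spatial.transform import Rotation as R
def proj(c,p):
    p=np.append(p,1); q=(c["world_to_cam"]@p)[:3]; u=c["mtx"]@q; return u[:2]/u[2]
def ray(c,uv):
    d=np.linalg.inv(c["mtx"])@np.array([uv[0],uv[1],1.]); T=np.array(c["world_to_cam"]); Rm=T[:3,:3]
    return -Rm.T@T[:3,3], Rm.T@d
def onz(c,uv,z):
    o,d=ray(c,uv); return o+d*(z-o[2])/d[2]
def tri(c1,a,c2,b):
    o1,d1=ray(c1,a);o2,d2=ray(c2,b)
    s=np.linalg.lstsq(np.c_[d1,-d2],o2-o1,rcond=None)[0]
    p=o1+s[0]*d1;q=o2+s[1]*d2; return (p+q)/2,np.linalg.norm(p-q)
def save(c,n,crop=None,f=1):
    im=c["img"][...,::-1]
    if crop: x0,y0,x1,y1=crop; im=im[y0:y1,x0:x1]
    cv2.imwrite("pics/"+n,cv2.resize(im,None,fx=f,fy=f,interpolation=cv2.INTER_CUBIC))
E
python3 - <<'E'
from h import *
t=robot.camera("top");s=robot.camera("side")
im=np.vstack([t["img"],s["img"]])[...,::-1]
cv2.imwrite("pics/a.png",cv2.resize(t["img"][...,::-1],(768,576)));cv2.imwrite("pics/b.png",cv2.resize(s["img"][...,::-1],(768,576)))
for c in (t,s):
  for n in ["tip","tip_mouth","slim_tip","iron","spigot_end","ring","dish"]:
    print(n,[(np.round(d["xyz"],4),round(d["p"],2),proj(c,d["xyz"]).round()) for d in robot.tip_of(c,n)[:2]])
  print(np.linalg.inv(c["world_to_cam"])[:3,3])
print(robot.get_obs())
E
```

```text
tip []
tip_mouth [(array([ 0.5318, -0.252 ,  0.0181]), 0.64, array([344., 224.]))]
slim_tip [(array([ 0.5617, -0.1658,  0.0074]), 0.48, array([316., 215.])), (array([ 0.6216,  0.4382, -0.0011]), 0.46, array([134., 198.]))]
iron [(array([0.5605, 0.1632, 0.1198]), 0.89, array([210., 213.]))]
spigot_end [(array([0.6052, 0.1538, 0.1465]), 0.7, array([212., 197.]))]
ring [(array([0.5736, 0.1597, 0.1224]), 0.39, array([211., 208.]))]
dish [(array([ 5.647e-01, -2.066e-01,  3.000e-04]), 0.59, array([329., 215.]))]
[ 0.46863501 -0.00899583  1.17834707]
tip [(array([ 0.5735, -0.2492,  0.002 ]), 0.58, array([300., 308.]))]
tip_mouth [(array([ 0.5367, -0.253 ,  0.0144]), 0.59, array([287., 314.]))]
slim_tip [(array([ 0.5588, -0.1637,  0.0043]), 0.46, array([271., 285.]))]
iron [(array([0.5581, 0.1602, 0.1132]), 0.92, array([202., 180.])), (array([ 7.579e-01,  4.680e-02, -5.000e-04]), 0.2, array([285., 211.]))]
spigot_end [(array([0.609 , 0.1548, 0.1402]), 0.84, array([219., 167.]))]
ring [(array([ 0.5738, -0.2497,  0.0013]), 0.62, array([300., 309.])), (array([ 0.5612, -0.1669,  0.007 ]), 0.6, a
[... 152 characters left out ...]
ay([ 1.08549977e+00,  5.27436885e-01,  1.43270490e+00, -4.40620252e-07,
        1.18138597e+00, -1.78496148e-01]), 'joint_velocities': array([-1.68964171e-04,  7.13906721e-05,  8.49045527e-04, -2.68152288e-04,
       -7.85330820e-04, -6.77419059e-04]), 'joint_torque': array([-1.54911355e-03, -4.39944685e+01, -1.76978141e+01,  6.33838540e-02,
        5.04104840e-02, -3.03300135e-05]), 'position': array([0.18871679, 0.59580763, 0.24458565]), 'tool_rot': array([1.52799204e-01, 9.88257255e-01, 3.06100101e-05, 1.07651738e-05]), 'ft_force': array([-0.22998255, -0.37816695, -0.00890428]), 'moment': array([-0.07712226, -0.00567438,  0.06400298]), 'grip_force': 0.0, 'grip_width': 0.08708341318978959}
```

View pics/a.png

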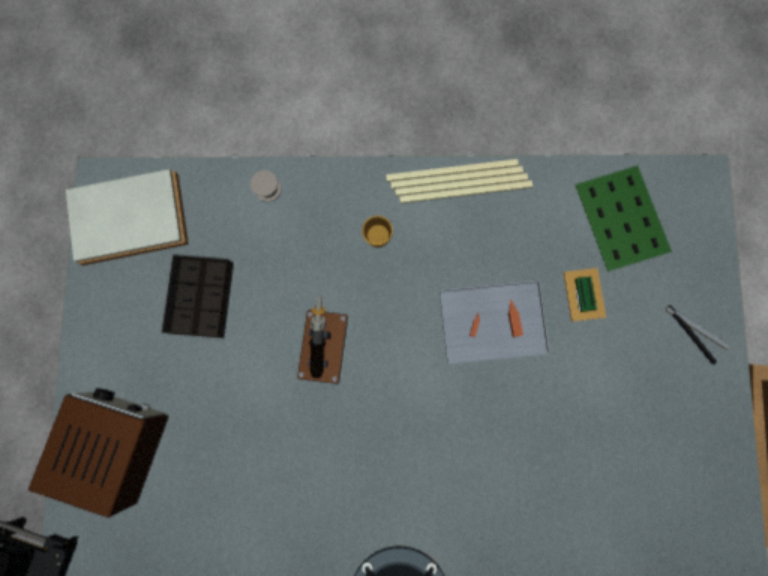

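View pics/b.png

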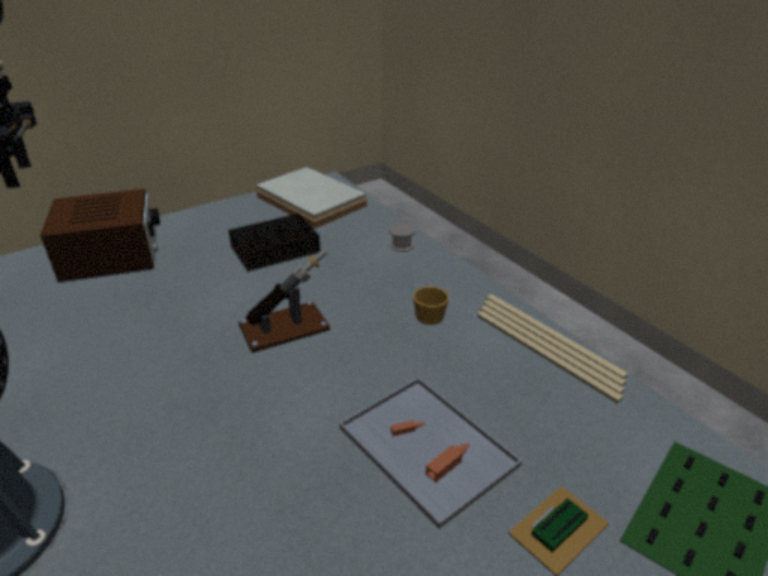

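The top picture shows the thick tip near (515,318) and the slim one near (475,325), both in the dish. The iron at (318,320) points up the picture (+x). The side picture agrees: thick tip (447,460), spigot end near (322,255). Next I'll measure the tip and iron axis by colour.

```bash
python3 - <<'E'
from h import *
t=robot.camera("top");s=robot.camera("side")
def blob(c,box,z,lab):
    x0,y0,x1,y1=box; im=c["img"].astype(int)[y0:y1,x0:x1]
    m=(im[...,0]-im[...,2]>50)
    ys,xs=np.nonzero(m); P=np.array([onz(c,(x+x0,y+y0),z)[:2] for x,y in zip(xs,ys)])
    mu=P.mean(0); w,v=np.linalg.eigh(np.cov((P-mu).T)); a=v[:,1]*np.sign(v[0,1]); pr=(P-mu)@a; l=(P-mu)@v[:,0]
    print(lab,len(P),mu.round(4),"yaw",np.degrees(np.arctan2(a[1],a[0])).round(1),"ends",(mu+a*pr.min()).round(4),(mu+a*pr.max()).round(4),"len",np.ptp(pr).round(3),np.ptp(l).round(3))
blob(t,(332,192,356,230),.015,"tip top"); blob(s,(280,290,318,325),.013,"tip side"); blob(t,(308,203,324,230),.009,"slim")
for n in ["tip","tip_mouth"]:
  for c in (t,s): print(n,[(np.round(d["xyz"],4),round(d["p"],2)) for d in robot.tip_of(c,n)[:1]])
for n in ["iron","spigot_end"]:
  a,b=robot.tip_of(t,n)[0]["xyz"],robot.tip_of(s,n)[0]["xyz"]
  print(n,tri(t,proj(t,a),s,proj(s,b)))
a=cv2.resize(t["img"][185:260,190:240,::-1],None,fx=7,fy=7,interpolation=cv2.INTER_CUBIC)
b=cv2.resize(s["img"][155:230,155:225,::-1],None,fx=6,fy=7,interpolation=cv2.INTER_CUBIC)
cv2.imwrite("pics/c.png",np.hstack([a,b]))
E
```

```text
tip top 125 [ 0.567  -0.2514] yaw 9.8 ends [ 0.5355 -0.2568] [ 0.6081 -0.2443] len 0.074 0.02
tip side 230 [ 0.566  -0.2475] yaw 9.7 ends [ 0.5297 -0.2537] [ 0.6084 -0.2403] len 0.08 0.021
slim 42 [ 0.5555 -0.1651] yaw -14.7 ends [ 0.5361 -0.1601] [ 0.579  -0.1713] len 0.044 0.01
tip [(array([ 0.5769, -0.2449,  0.0033]), 0.5)]
tip [(array([ 0.5722, -0.2486,  0.0028]), 0.77)]
tip_mouth [(array([ 0.5312, -0.2508,  0.0155]), 0.62)]
tip_mouth [(array([ 0.5322, -0.2546,  0.0091]), 0.95)]Traceback (most recent call last):
  File "<stdin>", line 13, in <module>
IndexError: list index out of range
```

Request:
{"method": "move_arm", "body": {"series": "-27 -30 0 0 0 -3;-54 -60 0 0 0 -7;-81 -90 0 0 0 -10;-108 -120 0 0 0 -14;-135 -150 0 0 0 -17;-162 -181 0 0 0 -21;-189 -211 0 0 0 -24;-216 -241 0 0 0 -27.4", "jaw": 0.5}}

```text
time: 1.82
position: [0.3223, 0.2992, 0.2449]
tool_rot: [-0.087, 0.996, 0.0, 0.0]
ft_force: [0.6, 0.9, 0.3]
grip_width: 0.0458
grip_force: 0.0
```

```bash
cat >> h.py <<'E'
def rel(pos,Rt=None):
    o=robot.get_obs(); Rc=R.from_quat(o["tool_rot"]); d=Rc.inv().apply(np.array(pos)-o["position"])*1000
    print("t",o["time"],"pos",o["position"].round(4),"shift",d.round(1),"turn",None if Rt is None else np.degrees((Rc.inv()*Rt).as_rotvec()).round(2),"F",np.round(o["ft_force"],1),"w",round(o["grip_width"],4),"gf",round(o["grip_force"],1),"q",o["q"].round(2))
def down(yaw,pitch=0):  # tool x heading yaw+180, nose-up pitch deg
    y=np.radians(yaw);p=np.radians(pitch)
    ax=np.array([np.cos(y)*np.cos(p),np.sin(y)*np.cos(p),np.sin(p)]); Y=np.array([np.sin(y),-np.cos(y),0])*-1
    X=-ax; Z=np.cross(X,Y); return R.from_matrix(np.c_[X,Y,Z])
E
python3 - <<'E'
from h import *
print(down(9.8).as_matrix().round(2))
rel([.570,-.248,.12],down(9.8))
t=robot.camera("top");s=robot.camera("side")
for n in ["iron","spigot_end","ring"]:
  for c in (t,s): print(n,[(np.round(d["xyz"],4),round(d["p"],2),proj(c,d["xyz"]).round(1)) for d in robot.tip_of(c,n)[:2]])
a=cv2.resize(t["img"][185:260,190:240,::-1],None,fx=7,fy=7,interpolation=cv2.INTER_CUBIC)
b=cv2.resize(s["img"][155:230,155:225,::-1],None,fx=6,fy=7,interpolation=cv2.INTER_CUBIC)
cv2.imwrite("pics/c.png",np.hstack([a,b]))
E
```

```text
[[-0.99 -0.17  0.  ]
 [-0.17  0.99  0.  ]
 [-0.    0.   -1.  ]]
t 1.8167 pos [0.3223 0.2992 0.2449] shift [-148.7 -582.   124.9] turn [0.01 0.05 0.21] F [0.6 0.9 0.3] w 0.0458 gf 0.0 q [ 0.49  0.28  1.88 -0.    0.99 -1.25]
iron [(array([0.5608, 0.159 , 0.1202]), 0.71, array([211.5, 212.6]))]
iron [(array([0.5586, 0.1556, 0.1128]), 0.91, array([202.6, 180.8])), (array([ 0.6195,  0.4357, -0.0017]), 0.37, array([183.3, 166.4]))]
spigot_end [(array([0.6028, 0.1482, 0.1452]), 0.71, array([214.2, 197.5]))]
spigot_end [(array([0.6035, 0.1568, 0.1411]), 0.75, array([216.7, 166.7]))]
ring [(array([0.573 , 0.1596, 0.1224]), 0.5, array([211.2, 208.4]))]
ring [(array([ 0.5652, -0.2013, -0.0017]), 0.72, array([283. , 296.6])), (array([0.5729, 0.1589, 0.1209]), 0.41, array([206.7, 176.1]))]
```

View pics/c.png

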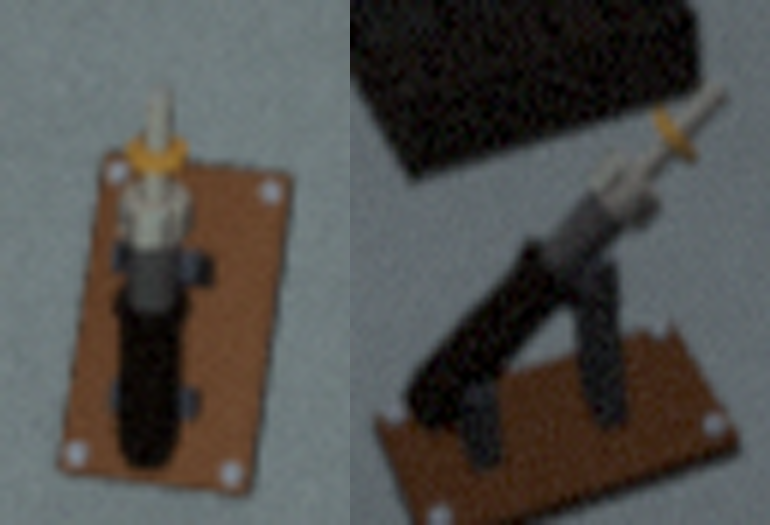

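The crop shows the spigot end at (162,92) and ring at (156,155) in the top half. In the side half, the spigot end is at (722,90) and the ring at (675,133). The cradle plate's four screws are visible too, and they give the yaw.

```bash
python3 - <<'E'
from h import *
t=robot.camera("top");s=robot.camera("side")
T=lambda x,y:((x+.5)/7-.5+190,(y+.5)/7-.5+185)
S=lambda x,y:((x-350+.5)/6-.5+155,(y+.5)/7-.5+155)
sc=[onz(t,T(*p),.01) for p in [(116,172),(271,190),(77,453),(231,470)]]
for a,b in ((2,0),(3,1)):
  d=sc[a]-sc[b]; d=-d; print("yaw",np.degrees(np.arctan2(d[1],d[0])))
for a,b in ((0,1),(2,3)):
  d=sc[a]-sc[b]; print("yaw",np.degrees(np.arctan2(-d[0],d[1])))
print("end tri",tri(t,T(161,92),s,S(722,92)),"top@z",onz(t,T(161,92),.1437),"side@z",onz(s,S(722,92),.1437))
print("ring tri",tri(t,T(156,155),s,S(675,133)))
print("rear top", onz(t,T(150,466),.115-.136*np.sin(np.radians(35))), "nut",onz(t,T(157,190),.115+.012))
# colour lines in the side and top view: grey-light spigot centre rows
g=t["img"].astype(int).sum(2)
for v in range(195,206): print(v,g[v,205:221])
E
```

```text
yaw -6.4948184275257965
yaw -7.248443389939498
yaw -6.619347231108986
yaw -6.088175192350928
end tri (array([0.60216834, 0.15393064, 0.13981008]), np.float64(0.0013385600895035104)) top@z [0.6022749  0.15304175 0.1437    ] side@z [0.59857204 0.14832768 0.1437    ]
ring tri (array([0.57802841, 0.15681436, 0.12798683]), np.float64(0.0009975926026693745))
rear top [0.44676543 0.17094926 0.0369936 ] nut [0.56289759 0.15642165 0.127     ]
195 [355 347 349 352 361 357 361 355 357 366 360 357 356 358 366 360]
196 [349 350 351 347 349 365 363 355 360 346 359 359 361 367 368 366]
197 [351 344 351 359 350 356 353 347 341 330 352 358 370 362 358 363]
198 [354 349 349 358 362 363 362 365 350 314 351 368 361 364 356 358]
199 [352 351 357 353 353 368 361 374 346 302 360 365 364 361 361 363]
200 [352 349 346 347 351 348 345 366 347 297 362 350 359 363 371 344]
201 [346 346 344 352 345 344 361 374 334 278 353 361 360 361 349 352]
202 [355 348 351 344 351 362 355 369 325 290 351 355 363 348 369 356]
203 [356 351 355 351 332 321 350 367 325 291 344 348 349 352 356 371]
204 [351 338 345 346 313 281 349 357 320 275 320 336 345 355 359 362]
205 [345 338 342 327 297 278 350 369 325 258 302 326 343 358 356 359]
```

Request:
{"method": "move_arm", "body": {"series": "-10 -41 0 0 0 0;-20 -82 0 0 0 0;-30 -122 0 0 0 0;-40 -162 0 0 0 0;-50 -202 0 0 0 0;-60 -242 0 0 0 0;-70 -282 0 0 0 0;-80 -322 0 0 0 0"}}

```text
time: 2.98
position: [0.4562, -0.0038, 0.2446]
tool_rot: [-0.086, 0.996, 0.0, 0.0]
ft_force: [0.5, 0.3, -0.5]
grip_width: 0.0432
grip_force: 0.0
```

Request:
{"method": "move_arm", "body": {"series": "-10 -38 15 0 0 0;-20 -76 30 0 0 0;-30 -114 45 0 0 0;-40 -150 60 0 0 0;-50 -186 75 0 0 0;-60 -222 95 0 0 0;-69 -260 115 0 0 0;-69 -260 125 0 0 0"}}

```text
time: 3.65
position: [0.5717, -0.2532, 0.1176]
tool_rot: [-0.085, 0.996, -0.003, 0.002]
ft_force: [0.9, -1.5, 1.2]
grip_width: 0.0434
grip_force: 0.0
```

```bash
python3 - <<'E'
from h import *
rel([.569,-.248,.028],down(9.8))
t=robot.camera("top");s=robot.camera("side")
a=cv2.resize(t["img"][170:250,300:370,::-1],None,fx=5.6,fy=5.6,interpolation=cv2.INTER_CUBIC)
b=cv2.resize(s["img"][250:330,250:320,::-1],None,fx=5.6,fy=5.6,interpolation=cv2.INTER_CUBIC)
cv2.imwrite("pics/d.png",np.hstack([a,b]))
E
```

```text
t 3.65 pos [ 0.5717 -0.2532  0.1176] shift [ 2.1  6.1 89.6] turn [-0.32  0.22 -0.09] F [ 0.9 -1.5  1.2] w 0.0434 gf 0.0 q [-0.59  0.68  1.54 -0.    0.91 -2.33]
```

View pics/d.png

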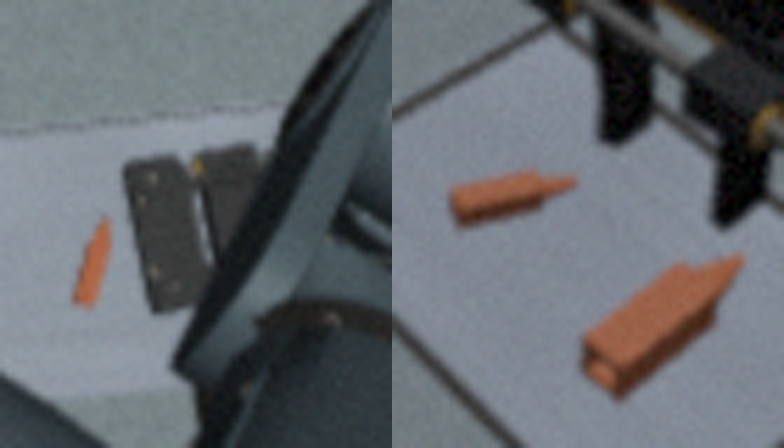

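Request:
{"method": "move_arm", "body": {"series": "2 5 20 0 0 0;2 5 45 0 0 0;2 5 45 0 0 0;2 5 45 0 0 0"}}

```text
time: 4.08
position: [0.5642, -0.2402, 0.0743]
tool_rot: [-0.087, 0.996, 0.001, -0.001]
ft_force: [-0.1, 0.1, 0.5]
grip_width: 0.0435
grip_force: 0.0
```

```bash
python3 - <<'E'
from h import *
rel([.569,-.248,.028],down(9.8))
E
```

```text
t 4.0833 pos [ 0.5642 -0.2402  0.0743] shift [-3.5 -8.7 46.3] turn [ 0.15 -0.15  0.15] F [-0.1  0.1  0.5] w 0.0435 gf 0.0 q [-0.58  0.74  1.58  0.    0.82 -2.33]
```

Request:
{"method": "move_arm", "body": {"series": "-3.5 -8.7 22 0 0 0;-3.5 -8.7 44 0 0 0;-3.5 -8.7 46 0 0 0;-3.5 -8.7 46 0 0 0"}}

```text
time: 4.42
position: [0.5698, -0.2497, 0.0291]
tool_rot: [-0.086, 0.996, 0.0, -0.001]
ft_force: [0.5, 0.2, 0.3]
grip_width: 0.0434
grip_force: 0.0
```

Request:
{"method": "move_arm", "body": {"series": "0 0 0 0 0 0;0 0 0 0 0 0;0 0 0 0 0 0;0 0 0 0 0 0;0 0 0 0 0 0", "jaw": 0, "newtons": 50}}

```text
time: 4.83
position: [0.5703, -0.2506, 0.0295]
tool_rot: [-0.086, 0.996, -0.0, 0.0]
ft_force: [-0.4, 0.6, 4.1]
grip_width: 0.0198
grip_force: 50.0
```

```bash
python3 - <<'E'
from h import *
rel([.569,-.248,.028],down(9.8))
E
```

```text
t 4.8333 pos [ 0.5703 -0.2506  0.0295] shift [0.9 2.8 1.5] turn [-0.03  0.05  0.01] F [-0.4  0.6  4.1] w 0.0198 gf 50.0 q [-0.59  0.82  1.57  0.    0.75 -2.34]
```

Request:
{"method": "move_arm", "body": {"series": "0 0 -35 0 0 0;0 0 -75 0 0 0;0 0 -115 0 0 0;0 0 -155 0 0 0;0 0 -195 0 0 0;0 0 -220 0 0 0"}}

```text
time: 5.33
position: [0.5711, -0.2513, 0.2533]
tool_rot: [-0.086, 0.996, -0.002, 0.002]
ft_force: [0.8, -0.7, -0.8]
grip_width: 0.0194
grip_force: 50.0
```

```bash
cat >> h.py <<'E'
M=np.array([.0384,0,.0165])
YAW,PITCH=-6.6,35
AX=lambda: down(YAW,PITCH).apply([-1,0,0])
END=np.array([.602,.153,.143])
def tcp_for(dist,yaw=YAW,end=END,m=M): # mouth at dist beyond spigot end
    Rt=down(yaw,PITCH); return end+dist*Rt.apply([-1,0,0])-Rt.apply(m),Rt
E
python3 - <<'E'
from h import *
p,Rt=tcp_for(.06); print(p,Rt.as_matrix().round(2)); p[2]+=.03
rel(p,Rt)
E
```

```text
[0.67266908 0.14482331 0.21295593] [[-0.81  0.11  0.57]
 [ 0.09  0.99 -0.07]
 [-0.57  0.   -0.82]]
t 5.3333 pos [ 0.5711 -0.2513  0.2533] shift [-167.7  373.     9.5] turn [  4.82 -34.48  15.97] F [ 0.8 -0.7 -0.8] w 0.0194 gf 50.0 q [-0.59  0.51  1.43 -0.    1.19 -2.34]
```

Request:
{"method": "move_arm", "body": {"series": "-17 37 0 0.5 -3.4 1.6;-34 74 0 1 -6.9 3.2;-50 112 0 1.5 -10.3 4.8;-67 149 0 2 -13.8 6.4;-84 186 0 2.4 -17.2 8;-100 224 0 2.9 -20.7 9.6;-117 261 0 3.4 -24.1 11.2;-134 298 0 3.9 -27.6 12.8"}}

```text
time: 6.0
position: [0.6508, 0.0677, 0.2488]
tool_rot: [0.028, 0.97, -0.013, 0.241]
ft_force: [0.1, -0.6, -1.5]
grip_width: 0.0195
grip_force: 50.0
```

```bash
python3 - <<'E'
from h import *
p,Rt=tcp_for(.05); rel(p,Rt)
E
```

```text
t 6.0 pos [0.6508 0.0677 0.2488] shift [11.1 79.3 40.1] turn [ 1.08 -7.04  2.97] F [ 0.1 -0.6 -1.5] w 0.0195 gf 50.0 q [-0.06  0.43  1.72 -0.02  0.51 -1.56]
```

Request:
{"method": "move_arm", "body": {"series": "5 36 5 0.5 -3.5 1.5;11 70 20 1 -7 3;11 77 40 1 -7 3;11 77 40 1 -7 3;11 77 40 1 -7 3"}}

```text
time: 6.42
position: [0.6627, 0.1436, 0.2041]
tool_rot: [0.052, 0.954, -0.017, 0.296]
ft_force: [0.3, 0.1, -0.9]
grip_width: 0.0194
grip_force: 50.0
```

```bash
python3 - <<'E'
from h import *
p,Rt=tcp_for(.05); rel(p,Rt)
t=robot.camera("top");s=robot.camera("side")
o=robot.get_obs(); Rc=R.from_quat(o["tool_rot"]); m=o["position"]+Rc.apply(M); print("mouth pred",m,proj(t,m),proj(s,m), "nose",proj(t,m+Rc.apply([-.08,0,0])),proj(s,m+Rc.apply([-.08,0,0])))
for c in (t,s):
  for n in ("tip_mouth","spigot_end"): print(n,[(np.round(d["xyz"],4),round(d["p"],2),proj(c,d["xyz"]).round(1)) for d in robot.tip_of(c,n)[:1]])
a=cv2.resize(t["img"][170:230,185:245,::-1],None,fx=6.5,fy=6.5,interpolation=cv2.INTER_CUBIC)
b=cv2.resize(s["img"][125:185,190:250,::-1],None,fx=6.5,fy=6.5,interpolation=cv2.INTER_CUBIC)
cv2.imwrite("pics/e.png",np.hstack([a,b]))
E
```

```text
t 6.4167 pos [0.6627 0.1436 0.2041] shift [-3.1  2.3 -1.6] turn [ 0.09 -0.49  0.29] F [ 0.3  0.1 -0.9] w 0.0194 gf 50.0 q [ 0.1   0.53  1.76 -0.44  0.29 -0.98]
mouth pred [0.64229393 0.14420693 0.17126931] [214.48848677 182.56359019] [231.30430893 154.79560877] nose [215.21662487 156.37976973] [253.49048451 134.21000202]
tip_mouth []
spigot_end []
tip_mouth [(array([0.6433, 0.1502, 0.1699]), 0.38, array([230.5, 154.2]))]
spigot_end []
```

View pics/e.png

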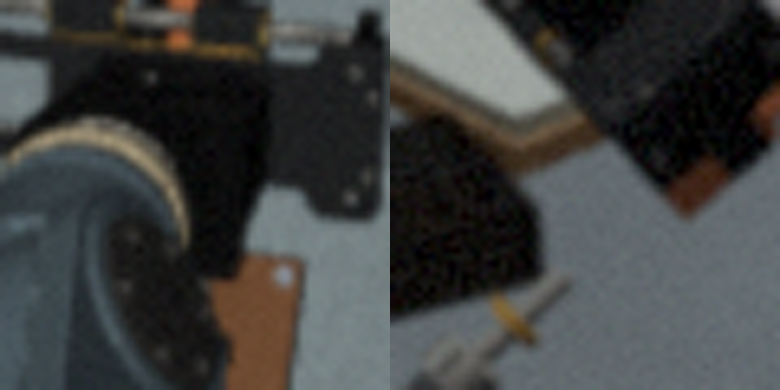

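The side half shows the sleeve's lower mouth corner at (688,215) and the spigot end at (565,282), with the ring at (513,318). The arm hides the iron in the top view. I'll use the known sleeve corner to calibrate out the side camera's bias.

```bash
python3 - <<'E'
from h import *
p,Rt=tcp_for(.05); rel(p,Rt)
s=robot.camera("side")
o=robot.get_obs(); Rc=R.from_quat(o["tool_rot"])
K=lambda uv:((uv[0]-190+.5)*6.5+389.5,(uv[1]-125+.5)*6.5-.5)
for y in(-.01,.01):
  for z in (-.01,.01):
    w=o["position"]+Rc.apply(M+[0,y,z]); print(y,z,np.round(K(proj(s,w))))
    w=o["position"]+Rc.apply(M+[-.054,y,z]); print("   cone end",np.round(K(proj(s,w))))
print("nose",K(proj(s,o["position"]+Rc.apply(M+[-.08,0,0]))))
print("fingertips near", K(proj(s,o["position"]+Rc.apply([0,-.01,.022]))))
e=END.copy();e[2]=.1437
for d in (.05,.04,.02,0): print("axis",d,K(proj(s,e+AX()*(d-.05))))
save(s,"f.png",(205,130,265,175),12)
E
```

```text
t 6.7167 pos [0.6652 0.1406 0.2082] shift [1.6 5.1 0.1] turn [ 0.02 -0.09  0.  ] F [-0.2 -1.  -1.1] w 0.0194 gf 50.0 q [ 0.09  0.53  1.76 -0.44  0.29 -0.98]
-0.01 -0.01 [661. 190.]
   cone end [760.  98.]
-0.01 0.01 [688. 219.]
   cone end [785. 129.]
0.01 -0.01 [641. 168.]
   cone end [738.  78.]
0.01 0.01 [668. 198.]
   cone end [764. 108.]
nose (np.float64(808.8502379174063), np.float64(59.53422081540532))
fingertips near (np.float64(751.489480164216), np.float64(147.98834424179037))
axis 0.05 (np.float64(567.4057000193525), np.float64(273.11666660328336))
axis 0.04 (np.float64(549.5344987768949), np.float64(289.7779460331412))
axis 0.02 (np.float64(513.8178869953257), np.float64(323.0764602800007))
axis 0 (np.float64(478.13562148290384), np.float64(356.34295357987054))
```

View pics/f.png

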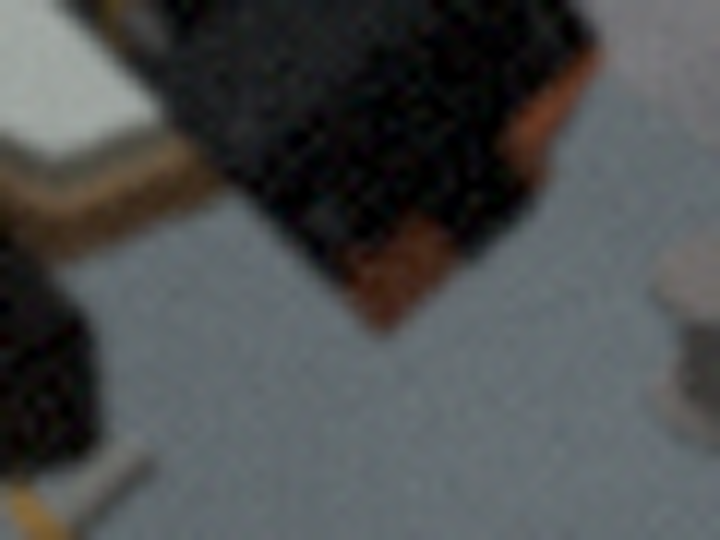

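Settled, the sleeve corner is at (385,332), the nose at (600,48) and the spigot end near (150,458). The sideways prediction matches the corner to about 0.3 px. Next I'll get the spigot centreline to sub-pixel accuracy.

```bash
python3 - <<'E'
from h import *
ims=[robot.camera("side") for _ in range(4)]
s=ims[0]; im=np.mean([c["img"].astype(np.float32) for c in ims],0)
e=END.copy();e[2]=.1437
a=proj(s,e);b=proj(s,e-.05*AX()); u=(a-b)/np.linalg.norm(a-b); n=np.array([-u[1],u[0]]); print(a,b,u,n,"px/mm",np.linalg.norm(a-b)/50)
L=np.linalg.norm(a-b)
ss=np.arange(-L-2,5,1.); nn=np.arange(-7,7.1,.5)
P=a+ss[:,None,None]*u+nn[None,:,None]*n
W=cv2.remap(im,P[...,0].astype(np.float32),P[...,1].astype(np.float32),cv2.INTER_LINEAR)
print("n",nn)
for i,q in enumerate(ss): print(round(q,1),"g",W[i].mean(1).astype(int)[::1]," rb",(W[i,:,0]-W[i,:,2]).astype(int)[::2])
E
```

```text
[216.8701077  166.59487179] [203.13624946 179.39891594] [ 0.73143301 -0.6819133 ] [0.6819133  0.73143301] px/mm 0.37553290596606553
n [-7.  -6.5 -6.  -5.5 -5.  -4.5 -4.  -3.5 -3.  -2.5 -2.  -1.5 -1.  -0.5
  0.   0.5  1.   1.5  2.   2.5  3.   3.5  4.   4.5  5.   5.5  6.   6.5
  7. ]
-20.8 g [101 100 101 103 106 107 106 101  93  85  88  92  96  96  93  89  83  76
  69  64  57  51  48  47  53  63  74  88  98]  rb [-10  -5   0   0   0   2   2   3   3   3   2   0  -1  -6 -11]
-19.8 g [102 101 102 104 107 108 108 105 103 101 100  99 101 100  95  90  86  82
  77  75  73  68  64  66  69  74  85  94 100]  rb [-10  -7  -3  -1   0   2   3   3   3   3   1   1  -3  -8 -12]
-18.8 g [104 105 106 106 105 106 106 107 106 106 106 105 101  96  91  84  77  78
  84  88  90  93  91  90  91  95  98 100 103]  rb [-11  -9  -7  -5  -4   0   3   4   3   0  -1  -2  -5 -10 -13]
-17.8 g [103 104 104 104 104 104 104 105 106 107 107 106 102  95  86  77  72  71
  78  89  98 101 102 104 103 102 103 104 104]  rb [-12 -12 -11  -9  -8  -3   2   4   2  -2  -7  -9 -10 -13 -12]
-16.8 g [100 102 103 103 103 103 102 104 105 
[... 3480 characters left out ...]
104 103 103 103
 104 103 103 103 103 103 103 102 102 102 103]  rb [ -6  -9 -11 -11 -11 -12 -14 -12 -11 -11 -11 -12 -12 -12 -12]
2.2 g [ 89  95  98 101 103 102 102 102 102 102 102 102 102 103 103 103 103 103
 103 102 103 103 102 102 103 103 103 104 104]  rb [ -9 -11 -12 -12 -12 -12 -12 -12 -12 -12 -12 -13 -12 -12 -11]
3.2 g [101 102 104 103 102 101 102 103 103 102 102 101 102 103 103 102 102 103
 103 103 103 103 102 102 102 103 104 104 104]  rb [-12 -14 -12 -12 -12 -11 -11 -12 -12 -12 -12 -12 -13 -12 -11]
4.2 g [104 104 104 104 103 102 102 103 103 102 101 100 101 102 102 102 102 102
 103 104 104 104 103 103 103 103 104 104 105]  rb [-12 -12 -13 -12 -12 -12 -11 -12 -11 -11 -11 -12 -13 -12 -12]
```

The centreline fits the estimate (end at 0.602, 0.153, 0.1437, yaw −6.6°, pitch 35°) to about 0.1 px. The end may be about 2 mm nearer along the axis, which doesn't matter.

```bash
sed -i 's/^END=.*/END=np.array([.602,.153,.1437])/' h.py; cat >> h.py <<'E'
def st():
    o=robot.get_obs(); Rc=R.from_quat(o["tool_rot"]); Rt=down(YAW,PITCH)
    m=Rt.inv().apply(o["position"]+Rc.apply(M)-END)*1000
    F=Rt.inv().apply(o["ft_force"])
    print("t %.2f"%o["time"],"mouth rel end (tool axes, x=depth) mm",m.round(2),"turn",np.degrees((Rc.inv()*Rt).as_rotvec()).round(2),"F tool",F.round(1),"mom",Rt.inv().apply(o["moment"]).round(2),"w",round(o["grip_width"],4))
E
python3 -c "
from h import *
st()"
```

```text
t 6.97 mouth rel end (tool axes, x=depth) mm [-50.49  -4.56   0.71] turn [ 0.04 -0.14  0.05] F tool [ 0.1 -0.4  1. ] mom [ 0.01  0.51 -0.03] w 0.0193
```

Request:
{"method": "move_arm", "body": {"series": "15 4.6 -0.7 0 0 0;35 4.6 -0.7 0 0 0;35 4.6 -0.7 0 0 0;35 4.6 -0.7 0 0 0;35 4.6 -0.7 0 0 0"}}

```text
time: 7.38
position: [0.6376, 0.1496, 0.1885]
tool_rot: [0.054, 0.952, -0.017, 0.3]
ft_force: [1.2, 0.1, -1.6]
grip_width: 0.0194
grip_force: 50.0
```

```bash
python3 -c "
from h import *
st()"
```

```text
t 7.38 mouth rel end (tool axes, x=depth) mm [-16.6    0.73   0.25] turn [ 0.1  -0.05  0.08] F tool [-0.   0.3  2. ] mom [-0.    0.44  0.1 ] w 0.0194
```

Request:
{"method": "move_arm", "body": {"series": "3 -0.7 0 0 0 0;6 -0.7 0 0 0 0;9 -0.7 0 0 0 0;9 -0.7 0 0 0 0;9 -0.7 0 0 0 0;9 -0.7 0 0 0 0"}}

```text
time: 7.88
position: [0.6297, 0.1496, 0.1831]
tool_rot: [0.054, 0.952, -0.017, 0.299]
ft_force: [0.7, -0.5, -1.2]
grip_width: 0.0193
grip_force: 50.0
```

```bash
python3 - <<'E'
from h import *
st()
s=robot.camera("side"); save(s,"g.png",(195,140,245,180),12); st()
E
```

```text
t 7.88 mouth rel end (tool axes, x=depth) mm [-6.96 -0.19  0.17] turn [ 0.07 -0.1   0.07] F tool [ 0.  -0.4  1.4] mom [0.05 0.49 0.03] w 0.0193
t 7.93 mouth rel end (tool axes, x=depth) mm [-6.84 -0.19  0.16] turn [ 0.07 -0.11  0.07] F tool [ 0.  -0.3  0.7] mom [-0.05  0.48  0.01] w 0.0194
```

View pics/g.png

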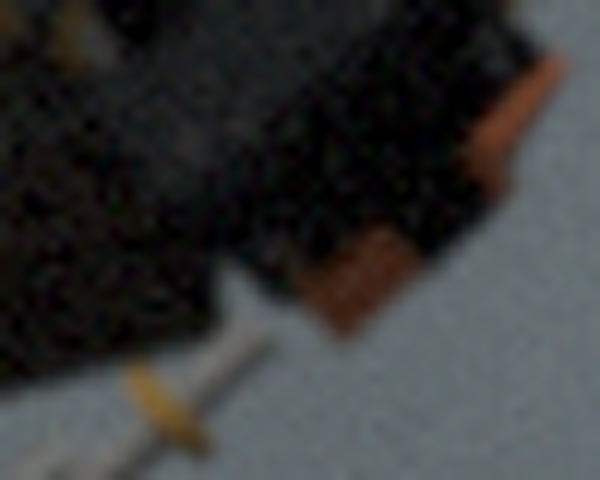

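The sleeve's lower mouth corner is at (345,340) and the spigot end at (262,335), about 10 mm short and in line. I'll insert slowly.

Request:
{"method": "move_arm", "body": {"series": "2 0.1 -0.2 0 0 0;4 0.1 -0.2 0 0 0;6 0.1 -0.2 0 0 0;8 0.1 -0.2 0 0 0;10 0.1 -0.2 0 0 0;10 0.1 -0.2 0 0 0"}}

```text
time: 8.43
position: [0.621, 0.1513, 0.1773]
tool_rot: [0.054, 0.952, -0.016, 0.3]
ft_force: [1.3, 2.0, -0.2]
grip_width: 0.0192
grip_force: 50.0
```

```bash
python3 -c "
from h import *
st()"
```

```text
t 8.43 mouth rel end (tool axes, x=depth) mm [ 3.5   0.44 -0.12] turn [ 0.14 -0.09  0.09] F tool [-0.7  2.1  0.8] mom [-0.17  0.3   0.06] w 0.0192
```

Request:
{"method": "move_arm", "body": {"series": "2 0 0 0 0 0;4 0 0 0 0 0;6 0 0 0 0 0;6 0 0 0 0 0"}}

```text
time: 8.77
position: [0.6159, 0.1523, 0.1738]
tool_rot: [0.054, 0.952, -0.016, 0.299]
ft_force: [2.0, 5.2, -0.3]
grip_width: 0.0196
grip_force: 50.0
```

```bash
python3 -c "
from h import *
st()"
```

```text
t 8.77 mouth rel end (tool axes, x=depth) mm [ 9.79  0.88 -0.2 ] turn [ 0.19 -0.1   0.1 ] F tool [-0.9  5.4  1.1] mom [-0.84  0.24  0.18] w 0.0196
```

On the spigot. There's sideways pressure towards +y, so I'll shift that way and go on.

Request:
{"method": "move_arm", "body": {"series": "0 1 0 0 0 0;0 2 0 0 0 0;2 2 0 0 0 0;4 2 0 0 0 0;4 2 0 0 0 0"}}

```text
time: 9.18
position: [0.6115, 0.1532, 0.1704]
tool_rot: [0.054, 0.953, -0.018, 0.298]
ft_force: [0.1, 1.8, -1.3]
grip_width: 0.0192
grip_force: 50.0
```

```bash
python3 -c "
from h import *
st()"
```

```text
t 9.18 mouth rel end (tool axes, x=depth) mm [15.41  1.2  -0.18] turn [-0.02 -0.3   0.11] F tool [0.9 1.8 1. ] mom [-0.18  0.58  0.03] w 0.0192
```

Request:
{"method": "move_arm", "body": {"series": "2 0.5 0 0 0 0;4 0.5 0 0 0 0;6 0.5 0 0 0 0;6 0.5 0 0 0 0"}}

```text
time: 9.52
position: [0.6066, 0.1539, 0.167]
tool_rot: [0.054, 0.953, -0.018, 0.297]
ft_force: [-0.4, -0.5, -0.8]
grip_width: 0.0199
grip_force: 50.0
```

```bash
python3 -c "
from h import *
st()"
```

```text
t 9.52 mouth rel end (tool axes, x=depth) mm [21.49  1.37 -0.2 ] turn [-0.06 -0.32  0.12] F tool [ 0.7 -0.5  0.5] mom [-0.    0.49 -0.02] w 0.0199
```

Request:
{"method": "move_arm", "body": {"series": "0.7 0 0 0 0 0;1.4 0 0 0 0 0;2.1 0 0 0 0 0;2.8 0 0 0 0 0;3.5 0 0 0 0 0;3.5 0 0 0 0 0"}}

```text
time: 10.02
position: [0.6048, 0.155, 0.1657]
tool_rot: [0.054, 0.953, -0.017, 0.299]
ft_force: [-0.4, -0.3, -1.3]
grip_width: 0.02
grip_force: 50.0
```

```bash
python3 -c "
from h import *
st()"
```

```text
t 10.02 mouth rel end (tool axes, x=depth) mm [23.74  2.23 -0.2 ] turn [ 0.05 -0.19  0.1 ] F tool [ 1.1 -0.4  0.9] mom [-0.04  0.48 -0.02] w 0.02
```

Request:
{"method": "move_arm", "body": {"series": "0 -0.4 0 0 0 0;0.7 -0.4 0 0 0 0;1.4 -0.4 0 0 0 0;2 -0.4 0 0 0 0;2 -0.4 0 0 0 0"}}

```text
time: 10.43
position: [0.6031, 0.1548, 0.1646]
tool_rot: [0.054, 0.953, -0.017, 0.299]
ft_force: [0.1, -0.7, -0.9]
grip_width: 0.0194
grip_force: 50.0
```

```bash
python3 -c "
from h import *
st()"
```

```text
t 10.43 mouth rel end (tool axes, x=depth) mm [25.72  1.89 -0.21] turn [ 0.06 -0.19  0.1 ] F tool [ 0.4 -0.7  0.8] mom [ 0.03  0.52 -0.01] w 0.0194
```

Request:
{"method": "move_arm", "body": {"series": "0.7 0 0 0 0 0;1.4 0 0 0 0 0;2 0 0 0 0 0;2.5 0 0 0 0 0;2.5 0 0 0 0 0"}}

```text
time: 10.85
position: [0.6013, 0.1551, 0.1633]
tool_rot: [0.054, 0.953, -0.017, 0.299]
ft_force: [0.1, -0.3, -1.3]
grip_width: 0.0198
grip_force: 50.0
```

```bash
python3 -c "
from h import *
st()"
```

```text
t 10.85 mouth rel end (tool axes, x=depth) mm [28.    1.91 -0.22] turn [ 0.06 -0.17  0.1 ] F tool [ 0.6 -0.3  1.1] mom [0.01 0.49 0.02] w 0.0198
```

Request:
{"method": "move_arm", "body": {"series": "0.6 0 0 0 0 0;1.2 0 0 0 0 0;1.8 0 0 0 0 0;2.4 0 0 0 0 0;2.4 0 0 0 0 0"}}

```text
time: 11.27
position: [0.601, 0.1552, 0.1632]
tool_rot: [0.054, 0.952, -0.017, 0.3]
ft_force: [3.8, -2.1, 3.3]
grip_width: 0.0198
grip_force: 50.0
```

```bash
python3 -c "
from h import *
st()"
```

```text
t 11.27 mouth rel end (tool axes, x=depth) mm [28.25  2.02 -0.15] turn [0.08 0.02 0.07] F tool [-5.2 -1.7 -0.4] mom [ 0.25 -0.52 -0.  ] w 0.0198
```

Contact with the ring; the arm is soft, about 2.7 N per commanded mm.

Request:
{"method": "move_arm", "body": {"series": "0.8 -0.2 0 0 0 0;1.6 -0.2 0 0 0 0;2.4 -0.2 0 0 0 0;3 -0.2 0 0 0 0;3 -0.2 0 0 0 0"}}

```text
time: 11.68
position: [0.5968, 0.1556, 0.1602]
tool_rot: [0.054, 0.953, -0.017, 0.299]
ft_force: [4.5, -0.9, 2.1]
grip_width: 0.0196
grip_force: 50.0
```

```bash
python3 -c "
from h import *
st()"
```

```text
t 11.68 mouth rel end (tool axes, x=depth) mm [33.44  1.95 -0.21] turn [ 0.09 -0.17  0.1 ] F tool [-5.  -0.4  1. ] mom [ 0.08 -0.57  0.08] w 0.0196
```

Request:
{"method": "move_arm", "body": {"series": "0.8 0 0 0 0 0;1.6 0 0 0 0 0;2.4 0 0 0 0 0"}}

```text
time: 11.93
position: [0.5949, 0.1558, 0.1588]
tool_rot: [0.054, 0.953, -0.017, 0.299]
ft_force: [4.2, -0.3, 1.9]
grip_width: 0.0195
grip_force: 50.0
```

```bash
python3 -c "
from h import *
st()"
```

```text
t 11.93 mouth rel end (tool axes, x=depth) mm [35.8   1.98 -0.23] turn [ 0.09 -0.16  0.09] F tool [-4.5  0.2  0.8] mom [-0.1  -0.53  0.01] w 0.0195
```

Request:
{"method": "move_arm", "body": {"series": "0.8 0 0 0 0 0;1.6 0 0 0 0 0;2.4 0 0 0 0 0"}}

```text
time: 12.18
position: [0.5932, 0.156, 0.1576]
tool_rot: [0.054, 0.953, -0.017, 0.299]
ft_force: [6.5, -0.2, 3.8]
grip_width: 0.019
grip_force: 50.0
```

```bash
python3 -c "
from h import *
st()"
```

```text
t 12.18 mouth rel end (tool axes, x=depth) mm [37.88  1.96 -0.21] turn [ 0.09 -0.14  0.09] F tool [-7.5  0.5  0.6] mom [-0.02 -0.82  0.04] w 0.019
```

Force is rising, perhaps the stop. I'll take smaller steps.

Request:
{"method": "move_arm", "body": {"series": "0.4 0 0 0 0 0;0.8 0 0 0 0 0"}}

```text
time: 12.35
position: [0.5932, 0.156, 0.1577]
tool_rot: [0.054, 0.952, -0.017, 0.3]
ft_force: [6.2, -0.2, 3.9]
grip_width: 0.0196
grip_force: 50.0
```

```bash
python3 -c "
from h import *
st()"
```

```text
t 12.35 mouth rel end (tool axes, x=depth) mm [37.87  1.94 -0.19] turn [ 0.08 -0.07  0.09] F tool [-7.3  0.5  0.4] mom [-0.07 -0.93  0.13] w 0.0196
```

Request:
{"method": "move_arm", "body": {"series": "0.4 0 0 0 0 0;0.8 0 0 0 0 0"}}

```text
time: 12.52
position: [0.5932, 0.156, 0.1576]
tool_rot: [0.054, 0.952, -0.017, 0.3]
ft_force: [7.9, -0.9, 5.5]
grip_width: 0.0196
grip_force: 50.0
```

```bash
python3 -c "
from h import *
st()"
```

```text
t 12.52 mouth rel end (tool axes, x=depth) mm [37.89  1.93 -0.15] turn [ 0.08 -0.    0.08] F tool [-9.7  0.   0. ] mom [-0.07 -1.14  0.07] w 0.0196
```

Request:
{"method": "move_arm", "body": {"series": "0.5 0 0 0 0 0;1 0 0 0 0 0;1.5 0 0 0 0 0"}}

```text
time: 12.77
position: [0.5931, 0.156, 0.1576]
tool_rot: [0.054, 0.952, -0.017, 0.301]
ft_force: [7.9, -1.3, 6.4]
grip_width: 0.0197
grip_force: 50.0
```

```bash
python3 -c "
from h import *
st()"
```

```text
t 12.77 mouth rel end (tool axes, x=depth) mm [37.92  1.98 -0.13] turn [0.08 0.13 0.07] F tool [-10.2  -0.4  -0.7] mom [-0.01 -1.52  0.01] w 0.0197
```

Request:
{"method": "move_arm", "body": {"series": "0.6 0 0 0 0 0;1.2 0 0 0 0 0;1.8 0 0 0 0 0;1.8 0 0 0 0 0"}}

```text
time: 13.1
position: [0.593, 0.1561, 0.1577]
tool_rot: [0.054, 0.951, -0.017, 0.303]
ft_force: [10.1, -1.4, 7.8]
grip_width: 0.0195
grip_force: 50.0
```

```bash
python3 -c "
from h import *
st()"
```

```text
t 13.10 mouth rel end (tool axes, x=depth) mm [37.92  1.98 -0.08] turn [0.06 0.29 0.06] F tool [-12.8  -0.2  -0.6] mom [ 0.08 -1.77  0.03] w 0.0195
```

Request:
{"method": "move_arm", "body": {"series": "0.6 0 0 0 0 0;1.2 0 0 0 0 0;1.8 0 0 0 0 0;1.8 0 0 0 0 0;1.8 0 0 0 0 0"}}

```text
time: 13.52
position: [0.5929, 0.1561, 0.1577]
tool_rot: [0.054, 0.951, -0.017, 0.304]
ft_force: [11.3, -2.0, 10.6]
grip_width: 0.0196
grip_force: 50.0
```

```bash
python3 -c "
from h import *
st()"
```

```text
t 13.52 mouth rel end (tool axes, x=depth) mm [37.98  1.98 -0.05] turn [0.05 0.44 0.04] F tool [-15.5  -0.7  -2.1] mom [ 0.08 -2.21  0.05] w 0.0196
```

At the stop with about 16 N. I'll hold, relieve the force, then release.

Request:
{"method": "move_arm", "body": {"series": "0.3 0 0 0 0 0;0.3 0 0 0 0 0;0.3 0 0 0 0 0"}}

```text
time: 13.77
position: [0.5929, 0.1561, 0.1576]
tool_rot: [0.054, 0.951, -0.017, 0.304]
ft_force: [10.9, -2.1, 10.7]
grip_width: 0.0193
grip_force: 50.0
```

Request:
{"method": "move_arm", "body": {"series": "-1.5 0 0 0 0 0;-3 0 0 0 0 0;-4 0 0 0 0 0;-4 0 0 0 0 0"}}

```text
time: 14.1
position: [0.593, 0.156, 0.1577]
tool_rot: [0.054, 0.952, -0.017, 0.301]
ft_force: [8.2, -1.3, 5.2]
grip_width: 0.0192
grip_force: 50.0
```

```bash
python3 -c "
from h import *
st()"
```

```text
t 14.10 mouth rel end (tool axes, x=depth) mm [37.93  1.97 -0.15] turn [0.08 0.11 0.05] F tool [-9.8 -0.4  0.5] mom [-0.04 -1.3   0.09] w 0.0192
```

Request:
{"method": "move_arm", "body": {"series": "-1 0 0 0 0 0;-2 0 0 0 0 0;-3 0 0 0 0 0;-3 0 0 0 0 0"}}

```text
time: 14.43
position: [0.5932, 0.156, 0.1576]
tool_rot: [0.054, 0.953, -0.017, 0.299]
ft_force: [4.8, -0.4, 2.7]
grip_width: 0.0197
grip_force: 50.0
```

```bash
python3 -c "
from h import *
st()"
```

```text
t 14.43 mouth rel end (tool axes, x=depth) mm [37.9   1.91 -0.22] turn [ 0.09 -0.15  0.08] F tool [-5.5  0.1  0.5] mom [-0.11 -0.72  0.12] w 0.0197
```

Request:
{"method": "move_arm", "body": {"series": "-1.2 0 0 0 0 0;-1.2 0 0 0 0 0"}}

```text
time: 14.6
position: [0.5933, 0.1559, 0.1576]
tool_rot: [0.054, 0.953, -0.017, 0.298]
ft_force: [3.8, 1.1, 1.1]
grip_width: 0.0197
grip_force: 50.0
```

Request:
{"method": "move_arm", "body": {"series": "0 0 0 0 0 0;0 0 0 0 0 0;0 0 0 0 0 0;0 0 0 0 0 0;0 0 0 0 0 0", "jaw": 0.6}}

```text
time: 15.02
position: [0.593, 0.1555, 0.1575]
tool_rot: [0.054, 0.953, -0.017, 0.298]
ft_force: [0.8, 0.8, 0.3]
grip_width: 0.045
grip_force: 0.0
```

Request:
{"method": "move_arm", "body": {"series": "0 0 -15 0 0 0;0 0 -35 0 0 0;0 0 -60 0 0 0;0 0 -90 0 0 0;0 0 -110 0 0 0;0 0 -110 0 0 0"}}

```text
time: 15.52
position: [0.5301, 0.1633, 0.2513]
tool_rot: [0.054, 0.952, -0.016, 0.3]
ft_force: [0.4, -0.1, 0.2]
grip_width: 0.0523
grip_force: 0.0
```

```bash
python3 - <<'E'
from h import *
s=robot.camera("side"); save(s,"h.png",(190,130,250,190),10); st()
E
```

```text
t 15.57 mouth rel end (tool axes, x=depth) mm [  36.12    1.84 -111.79] turn [ 0.12 -0.02  0.08] F tool [0.  0.5 0.7] mom [0.   0.39 0.04] w 0.0522
```

View pics/h.png

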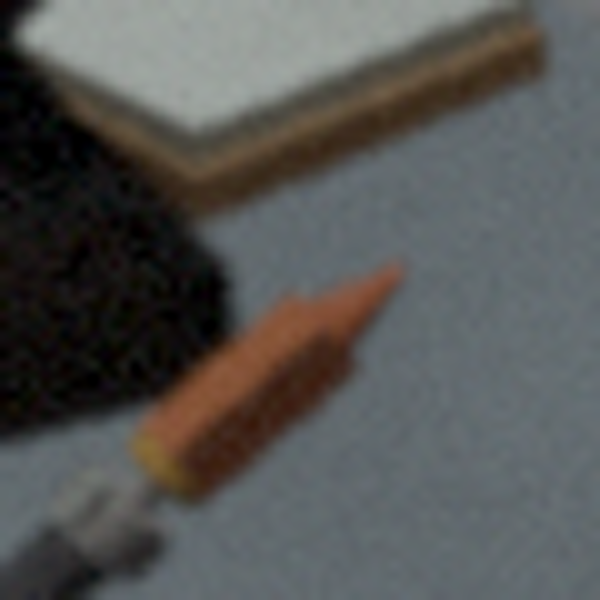

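The tip sits in line on the spigot, with its mouth at about (165,470) against the ring and its nose at (400,268). The gripper is clear of it.

```bash
python3 -c "
from h import *
print(robot.hand_in())"
```

```text
the job is handed in; nothing more can be done
None
```

The thick tip is on the spigot with the ring back on its stop; I pressed it there with about 16 N (wrist reading), let go and handed the job in at about 15.6 s, but got no verdict back.

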